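Tip the slide mailers into a row along the tray fence

TASK

Unlock the tilting tray by nudging its slide lock away from the handle side, across its click, all the way to its far stop. Then lift the tray by its bar handle so that the three loose slide mailers slide down and line up in a single row, flat against the fence, and lower the tray gently back down flat (do not let it drop) and let go. Leave the other things on the bench where they are.

Things in the scene. Friction and masses are not known exactly. Their poses are not given: they have to be found in the camera images.
- stand: Fixed white plastic stand of the hinged steel tray, 245 x 360 mm, lock housing at its left out to y 240 mm. Origin: on the bench, mid plate. +x: from handle side to fence side; +y: along the fence to the lock. The tray's hinge axis: x 100, z 20 mm, along y. Tray flat: floor top z 26, near and side walls' rims z 46, fence top z 62 mm; inside it is 184 (x) by 322 mm (y).
- tray (a joint): Tilt of the tray about its hinge, rad: 0 flat (start), grows as the handle is lifted, stop at 0.6. Locked, it has only 0.015 rad of play. It falls back if let go; faster than 2 rad/s counts as dropped. 0.7 kg; about 6 N at the handle lifts it. The mailers start to slide at 0.2 to 0.3 rad; 0.5 rad held for a second is ample.
- handle (a point): Middle of the tray's bar handle: round steel bar 12 mm thick, straight for 120 mm along y, its ends bent down to the near wall. Flat: at x -135, y 0, z 85 mm in the stand's frame; its axis is 39 mm outside and 39 mm above the near wall's rim, free underneath. It moves on an arc 244 mm from the hinge axis and, being round, can turn between the finger pads. Axes: the tray's.
- fence (a point): Foot of the fence's inner face at mid length, on the tray floor: x 94, z 26 mm in the stand's frame when flat. The fence is the upright steel edge along the hinge side, 30 mm high over the floor. y along the fence, x out through it (the tray floor lies at -x), z up from the floor; turns with the tray.
- lock (a joint): Slide lock, m: 0 locked (its tongue covers a lug on the tray's left side), 0.024 unlocked at the far stop; slides along the stand's +x and stays where it is left. A sprung click at about 0.012 takes about 3 to 5 N to push across. Fully unlocked means beyond 0.019.
- ridge (a point): Middle of the top of the lock's ridge, grey, 10 (x) x 36 (y) x 12 mm high, on a flush grey slide plate 100 x 40 mm whose top is 50 mm above the bench (ridge top 62). Locked: x -60, y 210 mm in the stand's frame. The plate reaches 60 mm to the near side (-x) of it, so a fingertip can come down there and push the ridge to +x. The tray's side wall is 43 mm to its right.
- mailer1: Slide mailer, a closed flat white plastic box 30 x 78 x 18 mm (x, y, z), about 60 g, loose on the tray floor in its right (-y) third. Origin: centre of its underside; y is its long axis. Flush on the fence its origin lies 15 mm in front of the fence face.
- mailer2: Slide mailer, a closed flat white plastic box 30 x 78 x 18 mm (x, y, z), about 60 g, loose on the tray floor in its middle third. Origin: centre of its underside; y is its long axis. Flush on the fence its origin lies 15 mm in front of the fence face.
- mailer3: Slide mailer, a closed flat white plastic box 30 x 78 x 18 mm (x, y, z), about 60 g, loose on the tray floor in its left (+y) third. Origin: centre of its underside; y is its long axis. Flush on the fence its origin lies 15 mm in front of the fence face.
- vial1: Capped glass vial, 28 mm across, 63 mm tall, standing right of the stand; a bystander. Origin: centre of its underside.
- vial2: A second such vial, also right of the stand; a bystander. Origin: centre of its underside.
- vial3: A third such vial, standing just beyond the far end of the lock housing; a bystander. Origin: centre of its underside.
- dropper: White dropper bottle, 48 mm across, 108 mm tall, standing left of the stand; a bystander. Origin: centre of its underside.
- dish: Closed clear culture dish, 94 mm across, 29 mm high, lying on the bench at the left; a bystander. Origin: centre of its underside.
- forceps: Steel forceps, 150 mm long, 6 mm high, lying flat on the bench between the robot and the lock housing; a bystander. Origin: centre of its underside.
Mind the look-alikes: they are no part of the job. What is shaped like the mailer3 but purple is not meant.

How it is judged:
By the outcome, as a careful person would: the job done as asked, in the order asked, and still so for the second after the job is handed in, with the robot touching nothing.
It also fails if it takes over 50 s, if anything falls off the work surface, if the arm or the gripper's body presses on something with over 40 N, if the wrist force passes 120 N, or if a joint passes its speed limit or range.

ROBOT

A 6-joint arm with a two-finger parallel gripper is mounted at the origin on the work surface. World frame = base frame: x ahead of the robot, y to its left, z up, the work surface at z = 0. Lengths are in m, angles in rad, forces in N, time in s.
With the tool pointing down it reaches from about 0.25 to 0.775 m from the base axis. Payload 4 kg.
Tool frame: the origin (TCP) lies midway between the tips of the shut fingers; the grasp point (between the pads) lies 19 mm behind it; z points along the fingers, y is the direction in which the jaws open and shut (so a half turn about z gives the same grasp; the last joint's range is limited). The gripper opens to 94 mm and grips with 3 to 60 N. Pads are 16 mm wide; open, the fingers measure 119 mm over their backs; the gripper's body (75 mm by 177 mm) begins 78 mm behind the grasp point.
Start: joints at [1.1, 0.087, 1.371, -0, 1.684, -0.103], TCP at [0.198, 0.513, 0.206] pointing down, gripper open.
Joint ranges: [-3.1, 3.1], [-0.76, 2.03], [0.27, 2.55], [-1.08, 4.22], [0.17, 2.65], [-2.57, 2.57]. Speed limits (rad/s): [2.79, 2.79, 3.14, 3.14, 3.14, 3.14].

INTERFACE

Orientations are given as [roll, pitch, yaw] about the fixed x, y, z axes, in that order (R = Rz(yaw) Ry(pitch) Rx(roll)).
In Python, from bench import robot gives the robot as it stands.
- The arm moves only by the tool drive_tool, never from a script. Its argument "series" is a list that holds one entry, the list of rows, each a list of 7 numbers: the turn, a rotation vector about the tool's x, y, z in rad, then the shift along the tool's x, y, z in cm, then the opening in per cent of the stroke, from 0 (shut) to 100 (fully open). In form: [[[rx, ry, rz, tx, ty, tz, fingers], ...]]. A call has 1 to 20 rows; each row is the pose to reach, as a shift and turn from the pose measured when the call began, along the tool's axes at that moment; what a row does not reach only later rows make up. A row lasts 1/10 s, in which the tool goes at most 50 mm and 8.59 degrees, less where a joint would pass 70% of its speed; a pose out of reach is approached as far as the arm can. A call with a gripper value outside its range is refused whole. The fingers move at their own pace and stop on an object; the grip force is fixed at half the most. Time passes only in rows, so rows that repeat a pose let the fingers close. It gives the time, the measured TCP pose, the force and the opening at its end, in the units of the state.
- robot.get_obs(): the state, without advancing time (a new reading comes with each control period).
- robot.snapshot(name): name is "scene" or "top" or "wrist"; returns a dict with "img" (480x640x3 uint8, blue, green, red), "depth" (480x640 float32, m along the optical axis (not along the pixel's ray), 0 where there is no reading), "vertical_fov" (degrees; the focal length in pixels is half the picture's height over the tangent of half this angle, whatever the lens; pixels are square), "cx", "cy" (the principal point, pixels), "rvec" (rotation vector, rad) and "tvec" (3), from world to camera coordinates, as OpenCV has them. Camera axes: x right, y down, z forward; pixel columns grow to the right and rows downward; lengths in m; the calibration is good to about 2 mm. The wrist camera is an equidistant fisheye: a pixel r from the principal point sees the ray r / f radians off the axis. A picture is of the moment at which its call begins.
- robot.close_job(): hands the job in, once; it reports no verdict.
The state is a dict: "time": time; "joint_positions": joint angles; "qvel": joint speeds; "joint_torque": joint torques, N m; "tool_pos": TCP position; "ee_rot": TCP orientation; "wrist_force": force on the tool from outside, world axes, zero at the start; "wrist_torque": the same for the moment, N m; "width": finger opening in m.
Only numpy, scipy, OpenCV 4.12 (cv2) and the standard library are available. Lean on these libraries where they do the work, as an engineer would, in place of code of your own. Each camera call takes 0.05 s, during which the arm holds its last target.

## Working session

There is one attempt and no reset: what is moved stays moved. The work goes in short steps, Python scripts to look and compute and a tool call to move; the robot and the scene stay as the last step left them, time stands still between calls to the robot, and variables do not carry over. Pictures are saved under pics/ and viewed, and the job is handed in when it is done.

Besides the shell and the picture viewer there is one more tool, called after "Call:" by a JSON object that holds its "fn" and its "kwargs". drive_tool: Moves the arm, as the interface text tells. Its arguments: {"type":"object","properties":{"series":{"type":"array","items":{"type":"array","items":{"type":"array","items":{"type":"number"}}}}},"required":["series"]}

```bash
mkdir -p pics; ls; cat > h.py <<'E'
import numpy as np, cv2, pickle
from bench import robot
def snap(name,fn):
    s=robot.snapshot(name); cv2.imwrite('pics/'+fn+'.png',s['img']); pickle.dump(s,open('pics/'+fn+'.pkl','wb')); return s
def load(fn): return pickle.load(open('pics/'+fn+'.pkl','rb'))
def K(s):
    f=240/np.tan(np.radians(s['vertical_fov'])/2); return f,s['cx'],s['cy']
def RT(s):
    R,_=cv2.Rodrigues(np.array(s['rvec'],float)); return R,np.array(s['tvec'],float).ravel()
def plane(s,u,v,z):
    f,cx,cy=K(s);R,t=RT(s); d=R.T@np.array([(u-cx)/f,(v-cy)/f,1]); c=-R.T@t
    return c+d*(z-c[2])/d[2]
def dep(s,u,v):
    f,cx,cy=K(s);R,t=RT(s); z=s['depth'][int(v),int(u)]
    return R.T@(np.array([(u-cx)/f*z,(v-cy)/f*z,z])-t)
def proj(s,P):
    f,cx,cy=K(s);R,t=RT(s); p=R@np.array(P)+t; return cx+f*p[0]/p[2],cy+f*p[1]/p[2]
E
python3 - <<'E'
from h import *
for n in ['scene','top']:
    s=snap(n,n+'0'); print(n,s['vertical_fov'],s['rvec'],s['tvec'])
print(robot.get_obs())
E
```

```text
pics
scene 48.325524948481245 [ 1.9723245   1.01261806 -0.52816577] [-0.3874892  -0.17447006  1.41391216]
top 50.99718789467449 [ 2.2200377  -2.16964524  0.03307097] [0.05808812 0.56081175 1.33334124]
{'time': 0.1, 'joint_positions': array([ 1.09990525e+00,  8.78767506e-02,  1.37207571e+00,  1.07454995e-05,
        1.68359005e+00, -1.03143721e-01]), 'qvel': array([-2.56801947e-05, -1.40291608e-03, -3.91304951e-03,  1.13939564e-03,
       -1.96670494e-04, -1.22999716e-03]), 'joint_torque': array([ 2.14019150e-03, -3.41250300e+01, -3.03303766e+01,  7.20460271e-02,
        3.04064678e-02, -1.18274615e-04]), 'tool_pos': array([0.19753589, 0.51278523, 0.2044375 ]), 'ee_rot': array([-3.13965426e+00, -2.11381955e-04,  2.77384629e+00]), 'wrist_force': array([ 0.07974668, -0.75749504, -0.66500124]), 'wrist_torque': array([ 0.01524895, -0.01701769,  0.04071397]), 'width': 0.09379700617385674}
```

View pics/scene0.png

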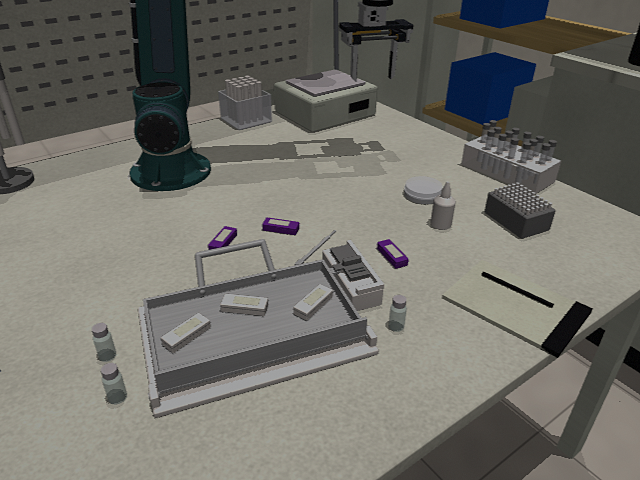

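View pics/top0.png

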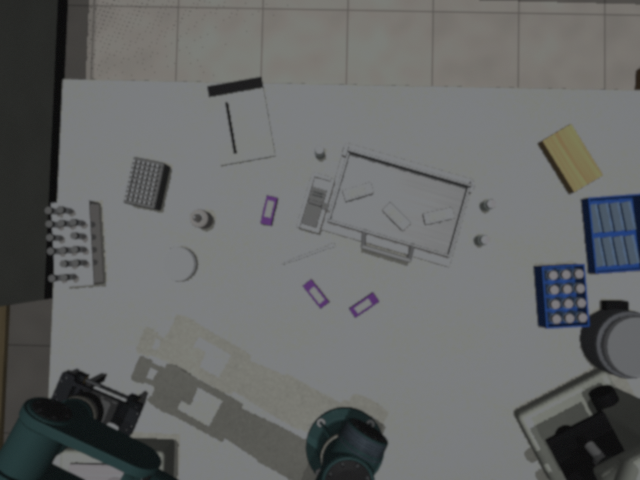

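The scene view shows the tray, with the handle bar at (235,250), the lock at (350,262), three white mailers at (186,330), (244,304) and (313,301), and purple look-alikes at (222,238), (281,226) and (393,253). The top view shows the tray at about (400,205), the lock at (318,200), the handle at (386,250), and the mailers at (358,191), (396,216) and (438,216). I'll enlarge both.

```bash
python3 - <<'E'
from h import *
s=load('top0'); im=s['img'][130:290,270:510]; im=cv2.resize(np.clip(im*1.6,0,255).astype(np.uint8),None,fx=3.3,fy=3.3,interpolation=cv2.INTER_CUBIC); cv2.imwrite('pics/topc.png',im)
s2=load('scene0'); im=s2['img'][210:420,120:400]; im=cv2.resize(im,None,fx=2.8,fy=2.8,interpolation=cv2.INTER_CUBIC); cv2.imwrite('pics/scenec.png',im)
for n,uv in dict(handle=(386,250),ml=(358,191),mm=(396,216),mr=(438,216),v1=(487,205),v2=(481,240),v3=(320,154),fl=(347,152),fr=(470,187)).items(): print(n,dep(s,*uv).round(3))
E
```

```text
handle [ 0.522 -0.101 -0.01 ]
ml [ 0.674 -0.019  0.041]
mm [ 0.61 -0.12  0.04]
mr [ 0.613 -0.229  0.042]
v1 [ 0.642 -0.35   0.062]
v2 [ 0.552 -0.336  0.062]
v3 [0.766 0.082 0.057]
fl [0.776 0.012 0.042]
fr [ 0.692 -0.315  0.032]
```

View pics/topc.png

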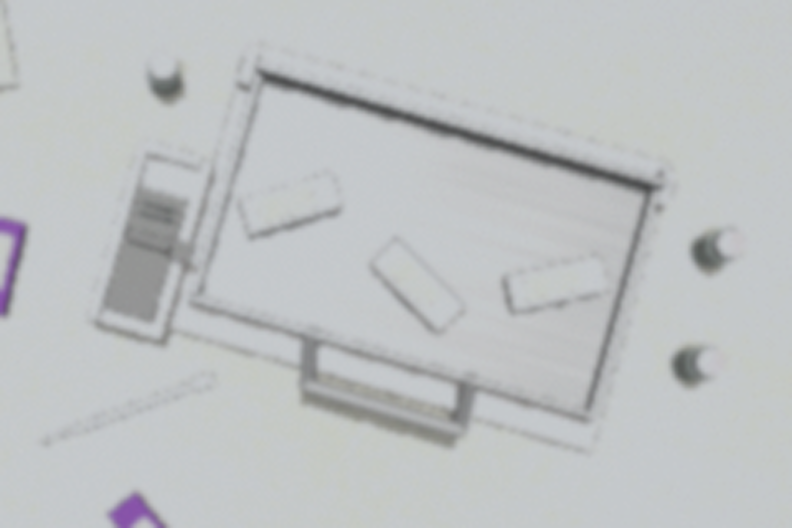

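View pics/scenec.png

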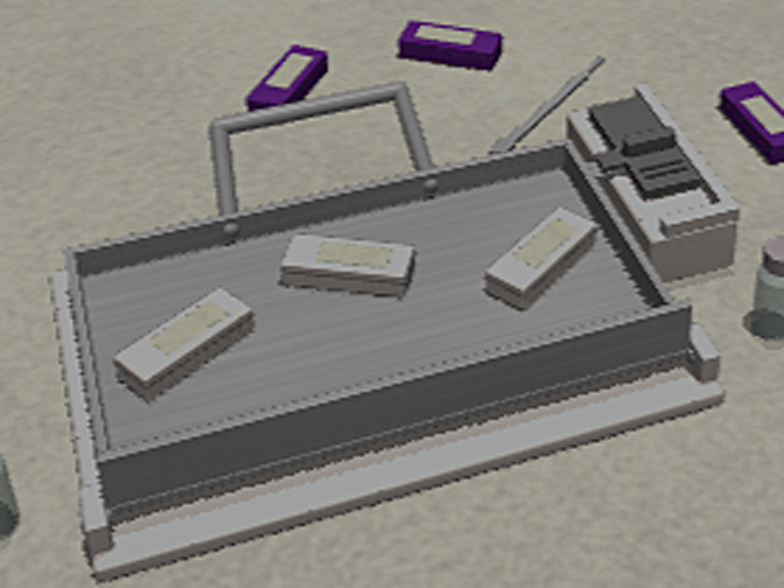

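```bash
python3 - <<'E'
from h import *
from scipy.optimize import least_squares
t=load('top0'); s=load('scene0')
T=lambda u,v:(270+u/3.3,130+v/3.3); S=lambda u,v:(120+u/2.8,210+v/2.8)
C=[(t,T(192,303),(-93,163,46)),(t,T(592,419),(-93,-163,46)),(t,T(303,387),(-135,66,85)),(t,T(463,430),(-135,-66,85)),
(s,S(650,134),(-60,210,62)),(s,S(213,122),(-135,-63,88)),(s,S(402,87),(-135,63,88)),(s,S(68,252),(-93,-163,46)),(s,S(690,308),(96,163,62)),(s,S(103,460),(96,-163,62)),(s,S(568,145),(-93,163,46))]
def w(p,q):
    c,n=np.cos(p[2]),np.sin(p[2]); q=np.array(q)/1000; return np.array([p[0]+c*q[0]-n*q[1],p[1]+n*q[0]+c*q[1],q[2]])
def res(p,full=False):
    r=np.array([np.array(proj(c,w(p,q)))-uv for c,uv,q in C]); return r if full else r.ravel()
o=least_squares(res,[0.64,-.13,.26],loss='soft_l1'); print(o.x); print(res(o.x,1).round(1))
p=o.x
print('handle',w(p,(-135,0,85)),'ridge',w(p,(-60,210,62)),'yaw',p[2])
# depth check
for c in (t,s):
    f,cx,cy=K(c);R,tt=RT(c); vv,uu=np.mgrid[:480,:640]; z=c['depth']; P=np.stack([(uu-cx)/f*z,(vv-cy)/f*z,z],-1).reshape(-1,3); P=(P-tt)@R; P=P[z.ravel()>0]
    cc,nn=np.cos(p[2]),np.sin(p[2]); d=P[:,:2]-p[:2]; L=np.stack([d@[cc,nn],d@[-nn,cc],P[:,2]],1)*1000
    for nm,b in dict(hand=(-160,-110,-80,80,78,100),ridge=(-90,-30,185,235,55,75),mail=(-85,85,-155,155,38,48),fence=(80,110,-150,150,55,70)).items():
        m=np.all([(L[:,i]>b[2*i])&(L[:,i]<b[2*i+1]) for i in range(3)],0); print(nm,m.sum(),L[m].mean(0).round(1) if m.sum() else '',np.round(np.percentile(L[m],[2,98],axis=0),1).tolist() if m.sum() else '')
np.save('stand.npy',p)
E
```

```text
[ 0.64484716 -0.12601778 -0.26375113]
[[ 0.6 -2.6]
 [-0.1 -2.3]
 [-0.9 -2.4]
 [ 1.  -0.6]
 [-0.2  0.4]
 [-0.1  0.9]
 [ 0.3 -0.3]
 [ 0.6 -0.4]
 [-2.1 -1.7]
 [-0.  -1.6]
 [-0.9 -1.4]]
handle [ 0.51451562 -0.09082276  0.085     ] ridge [0.64166983 0.09236241 0.062     ] yaw -0.26375113208352124
hand 266 [-137.     1.2   86.6] [[-143.3, -62.5, 79.5], [-128.2, 64.3, 92.8]]
ridge 50 [-62.3 210.7  59.2] [[-67.3, 193.9, 55.9], [-58.1, 227.8, 62.2]]
mail 927 [-13.4   1.4  41.9] [[-57.1, -138.3, 38.3], [22.8, 141.3, 46.9]]
fence 291 [93.9 -1.  59.5] [[90.6, -143.2, 55.4], [97.5, 143.7, 64.7]]
hand 523 [-132.5   -2.6   87.1] [[-139.4, -64.6, 79.2], [-124.0, 62.3, 92.4]]
ridge 109 [-59.6 208.2  60.2] [[-66.5, 191.5, 55.2], [-54.7, 226.6, 63.6]]
mail 1954 [ -7.9 -10.8  43.5] [[-53.3, -142.1, 38.7], [27.9, 139.3, 46.2]]
fence 1159 [96.8 -7.8 60.2] [[92.2, -145.1, 55.3], [99.8, 143.9, 63.8]]
```

```bash
cat >> h.py <<'E'
from scipy.spatial.transform import Rotation as Ro
p=np.load('stand.npy') if __import__('os').path.exists('stand.npy') else None
def w(q):
    c,n=np.cos(p[2]),np.sin(p[2]); q=np.array(q)/1000; return np.array([p[0]+c*q[0]-n*q[1],p[1]+n*q[0]+c*q[1],q[2]])
def loc(P):
    c,n=np.cos(p[2]),np.sin(p[2]); d=np.array(P[:2])-p[:2]; return np.array([c*d[0]+n*d[1],-n*d[0]+c*d[1],P[2]])*1000
def delta(q,yaw=None):
    "target TCP in stand frame mm, tool down with yaw -> rotvec, shift cm in tool axes"
    o=robot.get_obs(); R=Ro.from_euler('xyz',o['ee_rot']); yaw=p[2]+np.pi/2 if yaw is None else yaw
    Rt=Ro.from_euler('xyz',[np.pi,0,yaw]); rv=(R.inv()*Rt).as_rotvec(); sh=R.inv().apply(w(q)-o['tool_pos'])*100
    print('now loc',loc(o['tool_pos']).round(1),'F',o['wrist_force'].round(1),'t',round(o['time'],2),'w',round(o['width'],4)); print('rv',rv.round(3),'shift cm',sh.round(2))
E
python3 - <<'E'
from h import *
delta((-92,210,150))
E
```

```text
now loc [-598.4  500.1  204.4] F [ 0.1 -0.8 -0.7] t 0.1 w 0.0938
rv [-2.000e-03  1.000e-03  1.467e+00] shift cm [-53.38 -23.59   5.48]
```

Possible confusions, in scene pixels:
- **Lock ridge:** the raised bar is at (352,258). The low grooves on the plate at (358,272) and the tongue at (336,268) could be mistaken for it. The choice is the raised bar, whose top measures z of about 62 mm.
- **Mailers:** the white ones at (186,330), (244,304) and (313,301) are the real ones. The purple ones at (222,238), (281,226) and (393,253) are not.

The crop confirms both choices. Next I'll hover beside the ridge with the fingers shut.

Call:
{"fn": "drive_tool", "kwargs": {"series": [[[0,0,0.1,-3.6,-1.6,0,0],[0,0,0.2,-7.2,-3.2,0,0],[0,0,0.3,-10.8,-4.8,0,0],[0,0,0.4,-14.4,-6.4,0,0],[0,0,0.5,-18,-8,0,0],[0,0,0.6,-21.6,-9.6,0,0],[0,0,0.7,-25.2,-11.2,0.3,0],[0,0,0.8,-28.8,-12.8,0.6,0],[0,0,0.9,-32.4,-14.4,1,0],[0,0,1,-36,-16,1.5,0],[0,0,1.1,-39.6,-17.6,2,0],[0,0,1.2,-43.2,-19.2,2.5,0],[0,0,1.3,-46.8,-20.8,3,0],[0,0,1.4,-50.4,-22.4,4,0],[0,0,1.467,-53.4,-23.6,5.5,0],[0,0,1.467,-53.4,-23.6,5.5,0],[0,0,1.467,-53.4,-23.6,5.5,0],[0,0,1.467,-53.4,-23.6,5.5,0]]]}}

```text
time: 1.9
tool_pos: [0.6105, 0.1013, 0.1502]
ee_rot: [-3.141, 0.001, 1.308]
wrist_force: [-1.0, 0.2, 0.2]
width: 0.0003
```

```bash
python3 - <<'E'
from h import *
delta((-92,210,56))
s=snap('wrist','w1'); snap('scene','s1'); print(s['vertical_fov'],s['cx'],s['cy'])
E
```

```text
now loc [-92.4 210.5 150.2] F [-1.   0.2  0.2] t 1.9 w 0.0003
rv [-0.001  0.001  0.001] shift cm [-0.03  0.05  9.42]
65.70646984690485 322.6255043764119 231.15905853035858
```

View pics/w1.png

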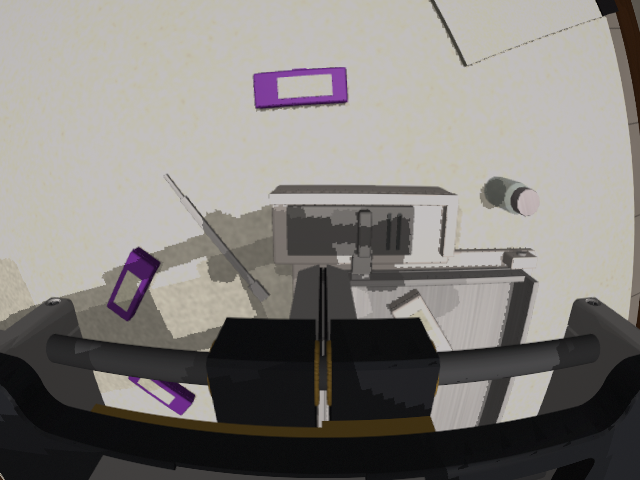

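View pics/s1.png

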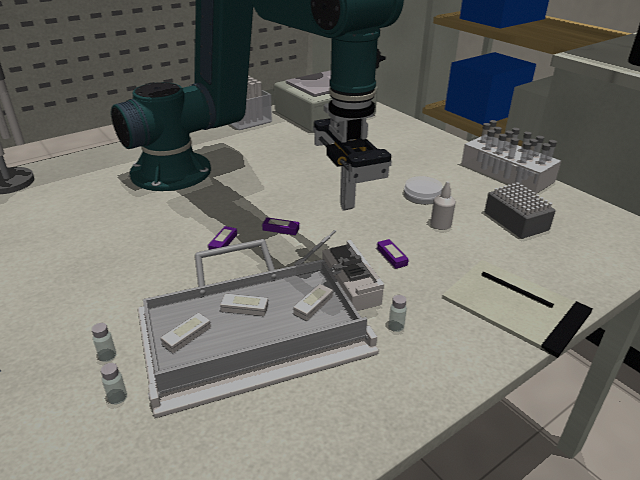

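The wrist view shows the ridge crossing the dark plate at about (364,228), its tongue at (362,262), and the fingertips at (322,290) to its left (near side). I'll check the ridge position with the fisheye rays.

```bash
cat >> h.py <<'E'
def fplane(s,u,v,z):
    f,cx,cy=K(s);R,t=RT(s); x,y=u-cx,v-cy; r=np.hypot(x,y); th=r/f
    d=R.T@np.array([np.sin(th)*x/r,np.sin(th)*y/r,np.cos(th)]); c=-R.T@t
    return c+d*(z-c[2])/d[2]
E
python3 - <<'E'
from h import *
s=load('w1'); im=cv2.resize(s['img'][170:300,250:470],None,fx=3.5,fy=3.5,interpolation=cv2.INTER_CUBIC); cv2.imwrite('pics/w1c.png',im)
for u,v,z in [(364,212,.062),(364,247,.062),(287,210,.05),(287,255,.05),(414,255,.05),(414,208,.05)]: print((u,v),loc(fplane(s,u,v,z)).round(1))
E
```

```text
(364, 212) [-62.3 230.3  62. ]
(364, 247) [-61.5 203.4  62. ]
(287, 210) [-120.   229.2   50. ]
(287, 255) [-120.9  192.9   50. ]
(414, 255) [-19.  192.7  50. ]
(414, 208) [-21.6 231.3  50. ]
```

View pics/w1c.png

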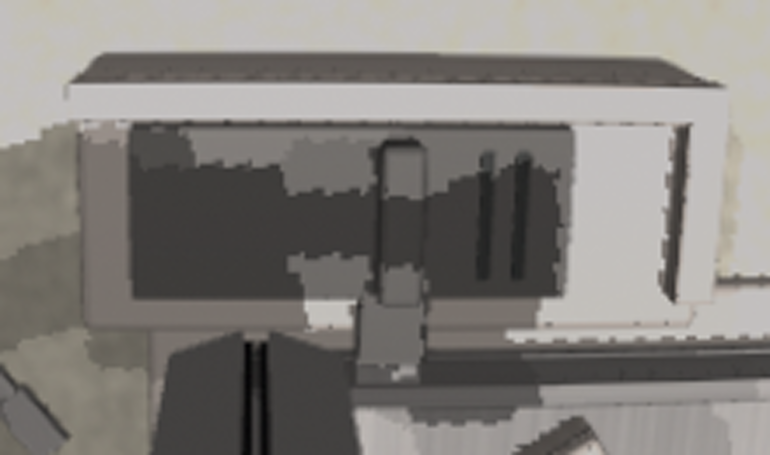

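Call:
{"fn": "drive_tool", "kwargs": {"series": [[[0,0,0,0,0.05,2.5,0],[0,0,0,0,0.05,5,0],[0,0,0,0,0.05,7,0],[0,0,0,0,0.05,8.5,0],[0,0,0,0,0.05,9.4,0],[0,0,0,0,0.05,9.4,0],[0,0,0,0,0.05,9.4,0],[0,0,0,0,0.05,9.4,0]]]}}

```text
time: 2.8
tool_pos: [0.6121, 0.1015, 0.0584]
ee_rot: [3.138, 0.0, 1.309]
wrist_force: [-0.0, 0.4, 0.4]
width: 0.0001
```

Call:
{"fn": "drive_tool", "kwargs": {"series": [[[0,0,0,0,0.5,0,0],[0,0,0,0,0.9,0,0],[0,0,0,0,1.2,0,0],[0,0,0,0,1.5,0,0],[0,0,0,0,1.8,0,0],[0,0,0,0,2.1,0,0],[0,0,0,0,2.4,0,0],[0,0,0,0,2.7,0,0],[0,0,0,0,3,0,0],[0,0,0,0,3.2,0,0],[0,0,0,0,3.2,0,0]]]}}

```text
time: 3.9
tool_pos: [0.6441, 0.0929, 0.0585]
ee_rot: [3.136, 0.0, 1.309]
wrist_force: [0.4, 1.1, 0.0]
width: 0.0005
```

```bash
python3 - <<'E'
from h import *
delta((-55,211,56)); s=snap('wrist','w2'); im=cv2.resize(s['img'][150:300,220:470],None,fx=3,fy=3,interpolation=cv2.INTER_CUBIC); cv2.imwrite('pics/w2c.png',im)
E
```

```text
now loc [-57.8 211.2  58.5] F [0.4 1.1 0. ] t 3.9 w 0.0005
rv [0.006 0.    0.002] shift cm [-0.02  0.27  0.25]
```

View pics/w2c.png

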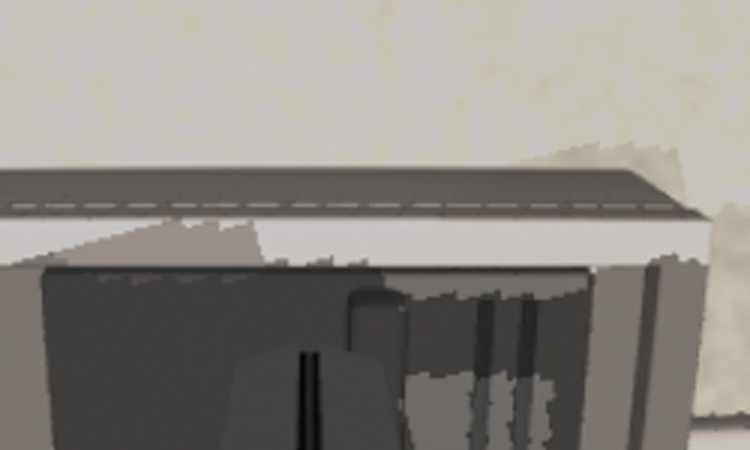

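The wrist view shows the fingertip at the ridge, which has moved right towards the far end. The tip is 2.5 mm higher than I planned, so I'll lower it a little and push on to the stop.

Call:
{"fn": "drive_tool", "kwargs": {"series": [[[0,0,0,0,-0.1,0.2,0],[0,0,0,0,-0.1,0.35,0],[0,0,0,0,0.1,0.35,0],[0,0,0,0,0.3,0.35,0],[0,0,0,0,0.4,0.35,0],[0,0,0,0,0.5,0.35,0],[0,0,0,0,0.5,0.35,0]]]}}

```text
time: 4.65
tool_pos: [0.65, 0.0917, 0.0563]
ee_rot: [3.133, -0.001, 1.309]
wrist_force: [-0.3, 0.8, 4.4]
width: 0.0004
```

Call:
{"fn": "drive_tool", "kwargs": {"series": [[[0,0,0,0,0.2,0,0],[0,0,0,0,0.3,0,0],[0,0,0,0,0.3,0,0]]]}}

```text
time: 4.95
tool_pos: [0.6517, 0.0913, 0.0562]
ee_rot: [3.137, -0.001, 1.309]
wrist_force: [-4.8, 0.9, 5.5]
width: 0.0005
```

```bash
python3 - <<'E'
from h import *
delta((-55,211,56)); s=snap('wrist','w3'); im=cv2.resize(s['img'][150:300,220:470],None,fx=3,fy=3,interpolation=cv2.INTER_CUBIC); cv2.imwrite('pics/w3c.png',im)
E
```

```text
now loc [-50.1 211.5  56.2] F [-4.8  0.9  5.5] t 4.95 w 0.0005
rv [ 0.005 -0.001  0.002] shift cm [-0.05 -0.49  0.01]
```

View pics/w3c.png

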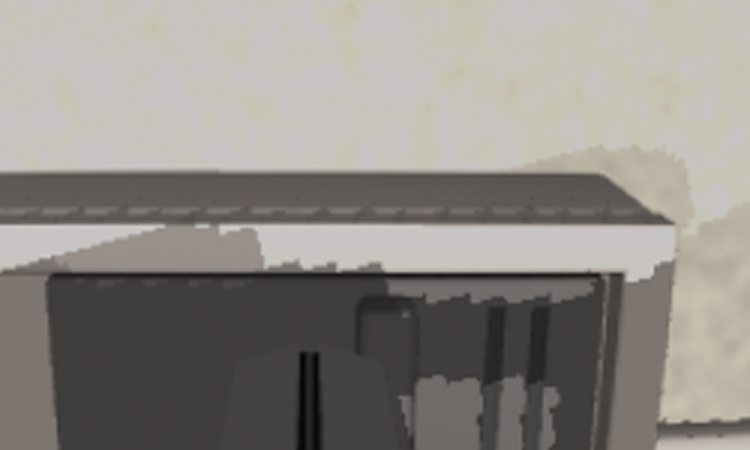

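Call:
{"fn": "drive_tool", "kwargs": {"series": [[[0,0,0,0,0.2,-0.05,0],[0,0,0,0,0.4,-0.05,0],[0,0,0,0,0.4,-0.05,0]]]}}

```text
time: 5.3
tool_pos: [0.6519, 0.0912, 0.0562]
ee_rot: [-3.138, 0.0, 1.309]
wrist_force: [-9.9, 1.5, 7.5]
width: 0.0001
```

Call:
{"fn": "drive_tool", "kwargs": {"series": [[[0,0,0,0,0.2,0,0],[0,0,0,0,0.4,0,0],[0,0,0,0,0.4,0,0]]]}}

```text
time: 5.6
tool_pos: [0.6519, 0.0912, 0.0562]
ee_rot: [-3.128, 0.001, 1.31]
wrist_force: [-10.1, 1.5, 9.8]
width: 0.0
```

```bash
python3 - <<'E'
from h import *
delta((-55,211,56)); s=snap('wrist','w4'); im=cv2.resize(s['img'][150:300,220:470],None,fx=3,fy=3,interpolation=cv2.INTER_CUBIC); cv2.imwrite('pics/w4c.png',im)
E
```

```text
now loc [-49.8 211.6  56.2] F [-10.1   1.5   9.8] t 5.6 w 0.0
rv [-0.014  0.001  0.003] shift cm [-0.05 -0.51  0.02]
```

View pics/w4c.png

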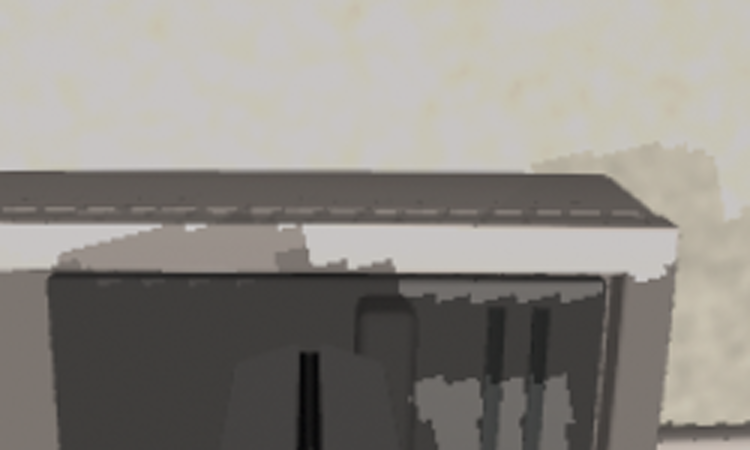

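The push now meets a hard stop at 10 N with no further motion. I'll back off, rise and check the ridge position.

Call:
{"fn": "drive_tool", "kwargs": {"series": [[[0,0,0,0,-0.5,0,0],[0,0,0,0,-1,-0.5,0],[0,0,0,0,-1.5,-3,0],[0,0,0,0,-2.5,-6,0],[0,0,0,0,-3.5,-9,0],[0,0,0,0,-4,-10,0],[0,0,0,0,-4,-10,0]]]}}

```text
time: 6.35
tool_pos: [0.6155, 0.1015, 0.1588]
ee_rot: [-3.133, -0.0, 1.31]
wrist_force: [-0.4, -0.2, -0.5]
width: 0.0006
```

```bash
python3 - <<'E'
from h import *
s=snap('wrist','w5'); im=cv2.resize(s['img'][170:300,250:470],None,fx=3.5,fy=3.5,interpolation=cv2.INTER_CUBIC); cv2.imwrite('pics/w5c.png',im)
delta((-135,0,180))
E
```

```text
now loc [-88.3 211.6 156.6] F [ 0.2 -0.5  0.8] t 6.4 w 0.0002
rv [-0.012  0.001  0.003] shift cm [-21.15  -4.76  -2.26]
```

View pics/w5c.png

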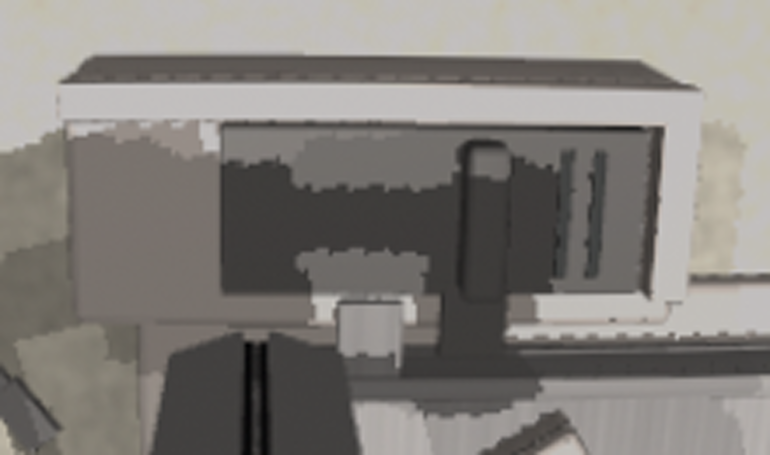

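```bash
python3 - <<'E'
from h import *
s=load('w5')
for u,v,z in [(485,142,.062),(487,222,.062),(222,200,.05),(655,200,.05)]: print(loc(fplane(s,250+u/3.5,170+v/3.5,z)).round(1))
delta((-135,0,180))
E
```

```text
[-38.5 231.5  62. ]
[-37.2 213.5  62. ]
[-96.2 215.1  50. ]
[  5.1 215.8  50. ]
now loc [-88.3 211.6 156.6] F [ 0.2 -0.5  0.8] t 6.4 w 0.0002
rv [-0.012  0.001  0.003] shift cm [-21.15  -4.76  -2.26]
```

The ridge moved from x −62 to −38 mm, which is the full 24 mm, and the lug now shows uncovered. Next is the handle, starting with a hover above it with the fingers half open.

Call:
{"fn": "drive_tool", "kwargs": {"series": [[[0,0,0,-3,-0.8,-0.8,50],[0,0,0,-6.5,-1.6,-1.5,50],[0,0,0,-10,-2.4,-2.2,50],[0,0,0,-13.5,-3.2,-2.2,50],[-0.006,0,0,-17,-4,-2.2,50],[-0.012,0,0.003,-20,-4.5,-2.2,50],[-0.012,0,0.003,-21.1,-4.8,-2.2,50],[-0.012,0,0.003,-21.1,-4.8,-2.2,50],[-0.012,0,0.003,-21.1,-4.8,-2.2,50]]]}}

```text
time: 7.3
tool_pos: [0.5144, -0.0895, 0.1783]
ee_rot: [-3.14, 0.0, 1.307]
wrist_force: [-0.4, 0.1, -0.2]
width: 0.0468
```

```bash
python3 - <<'E'
from h import *
delta((-135,0,66)); s=snap('wrist','w6'); snap('scene','s6')
E
```

```text
now loc [-135.5    1.2  178.3] F [-0.4  0.1 -0.2] t 7.3 w 0.0468
rv [-0.002  0.     0.   ] shift cm [-0.12  0.07 11.23]
```

View pics/w6.png

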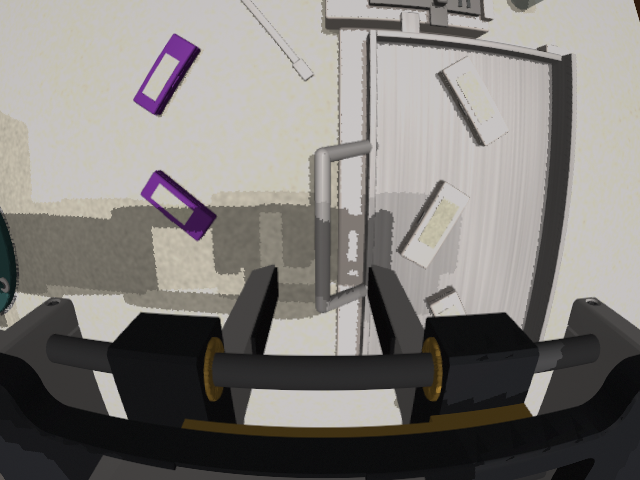

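View pics/s6.png

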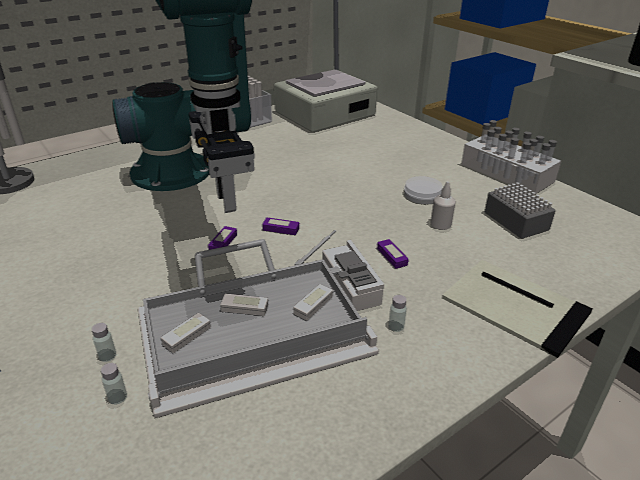

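The wrist view shows the bar from (322,152) to (322,303), centred between the open fingers. I'll check it by ray.

```bash
python3 - <<'E'
from h import *
s=load('w6')
for u,v,z in [(322,152,.085),(322,230,.085),(322,303,.085)]: print(loc(fplane(s,u,v,z)).round(1))
E
```

```text
[-136.3   64.6   85. ]
[-136.3    6.    85. ]
[-136.3  -55.    85. ]
```

Call:
{"fn": "drive_tool", "kwargs": {"series": [[[0,0,0,0,0,2.5,50],[0,0,0,0,0,5,50],[0,0,0,0,0,7.5,50],[0,0,0,0,0,9.5,50],[0,0,0,0,0,10.8,50],[0,0,0,0,0,11.3,50],[0,0,0,0,0,11.4,50],[0,0,0,0,0,11.4,50],[0,0,0,0,0,11.4,50]]]}}

```text
time: 8.3
tool_pos: [0.5155, -0.0894, 0.0661]
ee_rot: [3.14, 0.001, 1.309]
wrist_force: [-0.1, 0.5, 0.8]
width: 0.0473
```

```bash
python3 - <<'E'
from h import *
delta((-135,0,66)); s=snap('wrist','w7')
E
```

```text
now loc [-134.4    1.6   66.1] F [-0.1  0.5  0.8] t 8.3 w 0.0473
rv [0.001 0.001 0.002] shift cm [-0.16 -0.06  0.01]
```

View pics/w7.png

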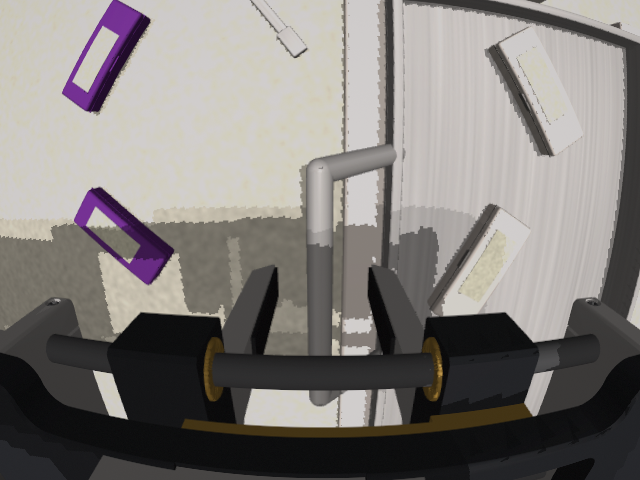

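The bar (column 320) runs between the fingers (265 and 375), so I'll close on it.

Call:
{"fn": "drive_tool", "kwargs": {"series": [[[0,0,0,0,0,0,0],[0,0,0,0,0,0,0],[0,0,0,0,0,0,0],[0,0,0,0,0,0,0],[0,0,0,0,0,0,0],[0,0,0,0,0,0,0]]]}}

```text
time: 8.95
tool_pos: [0.514, -0.0891, 0.0659]
ee_rot: [-3.139, 0.001, 1.309]
wrist_force: [-4.7, 1.1, 3.5]
width: 0.0108
```

```bash
python3 - <<'E'
from h import *
delta((-135,0,66))
for th in np.arange(0,.56,.05):
    c,n=np.cos(th),np.sin(th); print(round(th,2),'ty(cm)',round((-235*c+65*n+235)/10,2),'tz',round(-(65*c+235*n-65)/10,2))
E
```

```text
now loc [-135.9    1.6   65.9] F [-4.7  1.1  3.5] t 8.95 w 0.0108
rv [-0.002  0.001  0.002] shift cm [-0.16  0.09 -0.01]
0.0 ty(cm) 0.0 tz -0.0
0.05 ty(cm) 0.35 tz -1.17
0.1 ty(cm) 0.77 tz -2.31
0.15 ty(cm) 1.24 tz -3.44
0.2 ty(cm) 1.76 tz -4.54
0.25 ty(cm) 2.34 tz -5.61
0.3 ty(cm) 2.97 tz -6.65
0.35 ty(cm) 3.65 tz -7.66
0.4 ty(cm) 4.39 tz -8.64
0.45 ty(cm) 5.17 tz -9.57
0.5 ty(cm) 5.99 tz -10.47
0.55 ty(cm) 6.86 tz -11.32
```

The bar is held, with the opening at 10.8 mm against a 12 mm bar. I'll lift along the arc, starting with a short stretch and a force check.

Call:
{"fn": "drive_tool", "kwargs": {"series": [[[0,0,0,0,0.1,-0.4,0],[0,0,0,0,0.25,-0.8,0],[0,0,0,0,0.35,-1.2,0],[0,0,0,0,0.5,-1.6,0],[0,0,0,0,0.65,-2,0],[0,0,0,0,0.8,-2.3,0],[0,0,0,0,0.8,-2.3,0]]]}}

```text
time: 9.65
tool_pos: [0.5213, -0.091, 0.0893]
ee_rot: [-3.138, 0.001, 1.309]
wrist_force: [-3.5, 0.9, -2.5]
width: 0.0113
```

```bash
python3 - <<'E'
from h import *
delta((-135,0,66)); s=snap('scene','s8')
E
```

```text
now loc [-128.4    1.6   89.3] F [-3.5  0.9 -2.5] t 9.65 w 0.0113
rv [-0.004  0.001  0.002] shift cm [-0.15 -0.65  2.33]
```

View pics/s8.png

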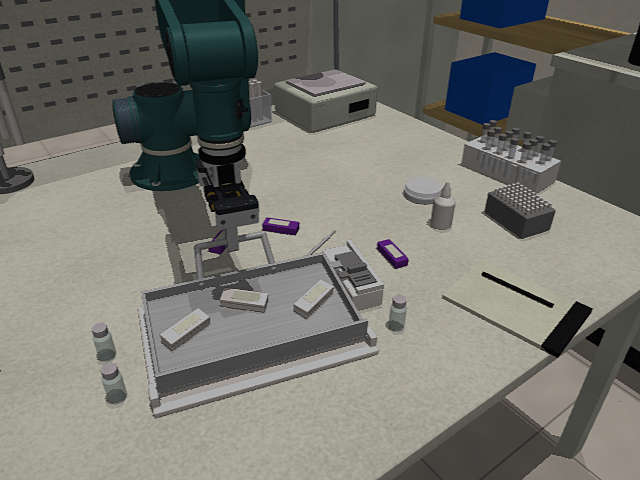

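The scene view shows the near side of the tray rising, with the mailers still at rest and low forces. I'll carry on to about 0.5 rad.

Call:
{"fn": "drive_tool", "kwargs": {"series": [[[0,0,0,0,0.25,-0.55,0],[0,0,0,0,0.47,-1.1,0],[0,0,0,0,0.7,-1.65,0],[0,0,0,0,1,-2.25,0],[0,0,0,0,1.3,-2.8,0],[0,0,0,0,1.57,-3.3,0],[0,0,0,0,1.9,-3.85,0],[0,0,0,0,2.2,-4.35,0],[0,0,0,0,2.55,-4.85,0],[0,0,0,0,2.9,-5.35,0],[0,0,0,0,3.25,-5.85,0],[0,0,0,0,3.6,-6.3,0],[0,0,0,0,4,-6.8,0],[0,0,0,0,4.4,-7.25,0],[0,0,0,0,4.8,-7.7,0],[0,0,0,0,5.2,-8.15,0],[0,0,0,0,5.6,-8.5,0],[0,0,0,0,5.6,-8.5,0]]]}}

```text
time: 11.5
tool_pos: [0.5754, -0.1056, 0.1772]
ee_rot: [-3.139, 0.001, 1.309]
wrist_force: [-8.8, 1.5, 4.3]
width: 0.0112
```

Call:
{"fn": "drive_tool", "kwargs": {"series": [[[0,0,0,0,0,0,0],[0,0,0,0,0,0,0],[0,0,0,0,0,0,0],[0,0,0,0,0,0,0],[0,0,0,0,0,0,0],[0,0,0,0,0,0,0],[0,0,0,0,0,0,0],[0,0,0,0,0,0,0],[0,0,0,0,0,0,0],[0,0,0,0,0,0,0]]]}}

```text
time: 12.5
tool_pos: [0.5753, -0.1056, 0.1772]
ee_rot: [-3.138, 0.001, 1.309]
wrist_force: [-3.9, 0.4, -0.1]
width: 0.0109
```

```bash
python3 - <<'E'
from h import *
delta((-135,0,66)); s=snap('scene','s9'); snap('top','t9')
E
```

```text
now loc [-72.4   1.6 177.2] F [-3.9  0.4 -0.1] t 12.5 w 0.0109
rv [-0.003  0.001  0.001] shift cm [-0.13 -6.22 11.14]
```

View pics/s9.png

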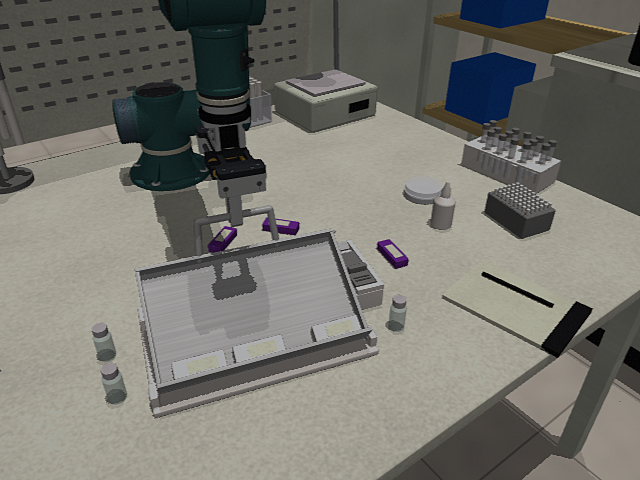

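View pics/t9.png

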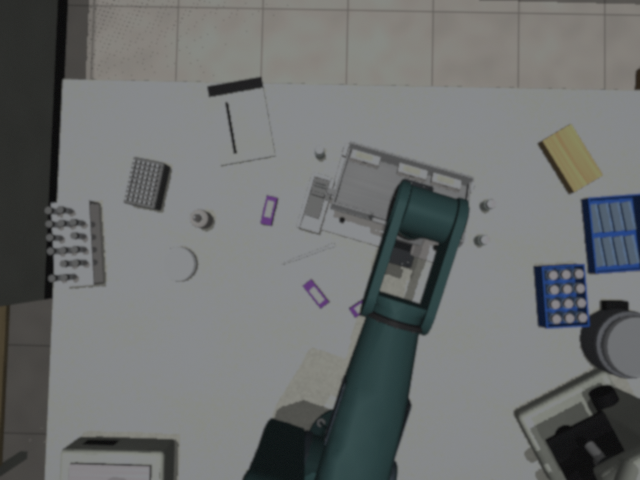

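Both views show the three mailers sliding against the fence, at (200,365), (259,348) and (336,329) in the scene view. I'll zoom in to check they are flush.

```bash
python3 - <<'E'
from h import *
a=cv2.resize(load('s9')['img'][305:400,140:390],None,fx=3.1,fy=3.1,interpolation=cv2.INTER_CUBIC)
b=np.clip(load('t9')['img'][135:205,320:500]*1.5,0,255).astype(np.uint8); b=cv2.resize(b,(a.shape[1],295),interpolation=cv2.INTER_CUBIC)
cv2.imwrite('pics/c9.png',np.vstack([a,b]))
E
```

```text
(no output)
```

View pics/c9.png

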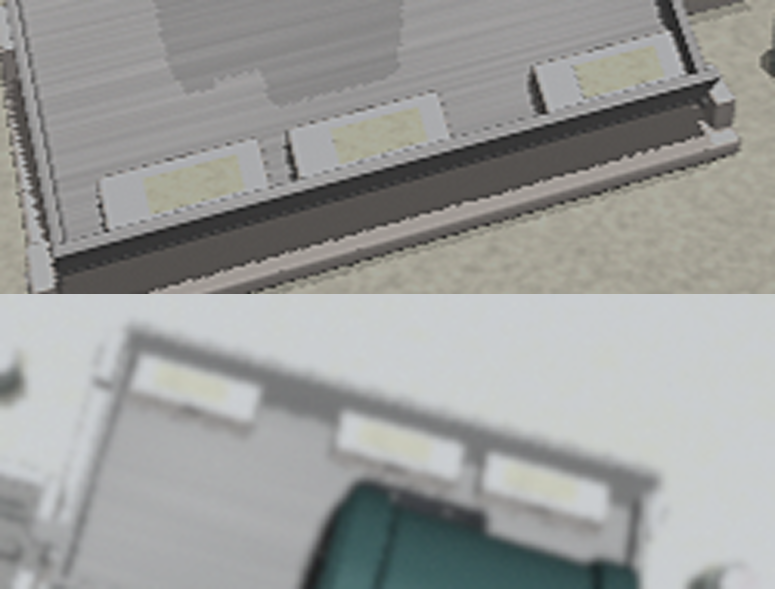

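All three are parallel to the fence and flush, and I see no overlap. Now I'll lower the tray along the same arc.

Call:
{"fn": "drive_tool", "kwargs": {"series": [[[0,0,0,0,-0.25,0.25,0],[0,0,0,0,-0.5,0.55,0],[0,0,0,0,-0.9,1,0],[0,0,0,0,-1.3,1.45,0],[0,0,0,0,-1.7,1.95,0],[0,0,0,0,-2.1,2.4,0],[0,0,0,0,-2.45,2.9,0],[0,0,0,0,-2.8,3.4,0],[0,0,0,0,-3.15,3.9,0],[0,0,0,0,-3.5,4.4,0],[0,0,0,0,-3.8,4.9,0],[0,0,0,0,-4.1,5.4,0],[0,0,0,0,-4.38,5.95,0],[0,0,0,0,-4.65,6.5,0],[0,0,0,0,-4.9,7.05,0],[0,0,0,0,-5.15,7.6,0],[0,0,0,0,-5.4,8.2,0],[0,0,0,0,-5.6,8.75,0],[0,0,0,0,-5.7,9.1,0],[0,0,0,0,-5.7,9.1,0]]]}}

```text
time: 14.6
tool_pos: [0.5191, -0.0905, 0.0854]
ee_rot: [-3.136, 0.001, 1.309]
wrist_force: [-1.7, 2.8, -2.2]
width: 0.011
```

```bash
python3 - <<'E'
from h import *
delta((-135.9,1.6,65.9)); s=snap('scene','s10')
cv2.imwrite('pics/c10.png',cv2.resize(s['img'][200:410,130:400],None,fx=2.8,fy=2.8,interpolation=cv2.INTER_CUBIC))
E
```

```text
now loc [-130.7    1.5   85.4] F [-1.7  2.8 -2.2] t 14.6 w 0.011
rv [-0.006  0.001  0.002] shift cm [ 0.01 -0.51  1.95]
```

View pics/c10.png

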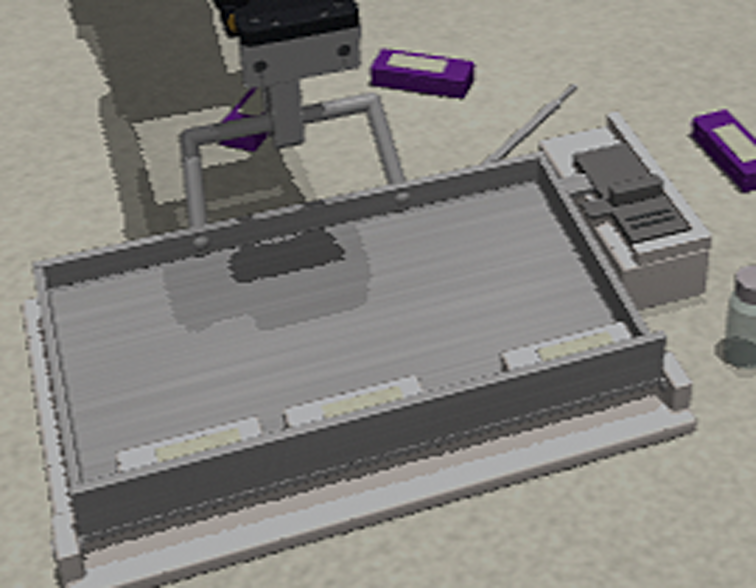

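The mailers are still in line against the fence. I'll do the slow final lowering until the tray rests.

Call:
{"fn": "drive_tool", "kwargs": {"series": [[[0,0,0,0,-0.08,0.3,0],[0,0,0,0,-0.16,0.6,0],[0,0,0,0,-0.24,0.9,0],[0,0,0,0,-0.32,1.2,0],[0,0,0,0,-0.4,1.45,0],[0,0,0,0,-0.45,1.65,0],[0,0,0,0,-0.5,1.85,0],[0,0,0,0,-0.5,2,0],[0,0,0,0,-0.5,2,0],[0,0,0,0,-0.5,2,0]]]}}

```text
time: 15.65
tool_pos: [0.514, -0.0891, 0.0681]
ee_rot: [-3.136, 0.001, 1.309]
wrist_force: [-8.2, 4.3, 8.4]
width: 0.0111
```

```bash
python3 - <<'E'
from h import *
delta((-135.9,1.6,65.9)); s=snap('scene','s11')
cv2.imwrite('pics/c11.png',cv2.resize(s['img'][200:410,130:400],None,fx=2.8,fy=2.8,interpolation=cv2.INTER_CUBIC))
E
```

```text
now loc [-136.     1.6   68.1] F [-8.2  4.3  8.4] t 15.65 w 0.0111
rv [-0.005  0.001  0.002] shift cm [0.   0.01 0.22]
```

View pics/c11.png

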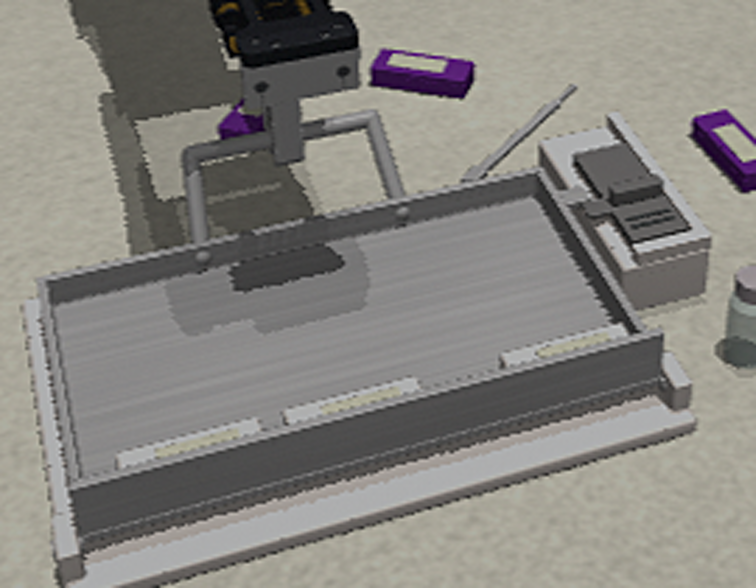

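The wrist feels 8 N upward, so the tray is resting on the stand, and the bar's left end at (196,254) matches its starting pixel. I'll open and rise.

Call:
{"fn": "drive_tool", "kwargs": {"series": [[[0,0,0,0,0,0,20],[0,0,0,0,0,0,40],[0,0,0,0,0,0,50],[0,0,0,0,0,0,50],[0,0,0,0,0,0,50],[0,0,0,0,0.05,-1.5,50],[0,0,0,0,0.05,-4,50],[0,0,0,0,0.05,-7,50],[0,0,0,0,0.05,-10,50],[0,0,0,0,0,-13,50],[0,0,0,0,-3,-14,50],[0,0,0,0,-7,-14,50],[0,0,0,0,-11,-14,50],[0,0,0,0,-15,-14,50],[0,0,0,0,-15,-14,50],[0,0,0,0,-15,-14,50]]]}}

```text
time: 17.3
tool_pos: [0.3701, -0.0504, 0.2093]
ee_rot: [-3.139, 0.001, 1.309]
wrist_force: [0.9, 0.5, 0.1]
width: 0.0469
```

```bash
python3 - <<'E'
from h import *
delta((-135.9,1.6,65.9)); s=snap('scene','s12'); t=snap('top','t12'); snap('wrist','w12')
cv2.imwrite('pics/c12.png',cv2.resize(np.clip(t['img'][130:290,270:510]*1.5,0,255).astype(np.uint8),None,fx=3.3,fy=3.3,interpolation=cv2.INTER_CUBIC))
E
```

```text
now loc [-285.     1.4  209.3] F [0.9 0.5 0.1] t 17.3 w 0.0469
rv [-0.003  0.001  0.002] shift cm [1.000e-02 1.495e+01 1.430e+01]
```

View pics/s12.png

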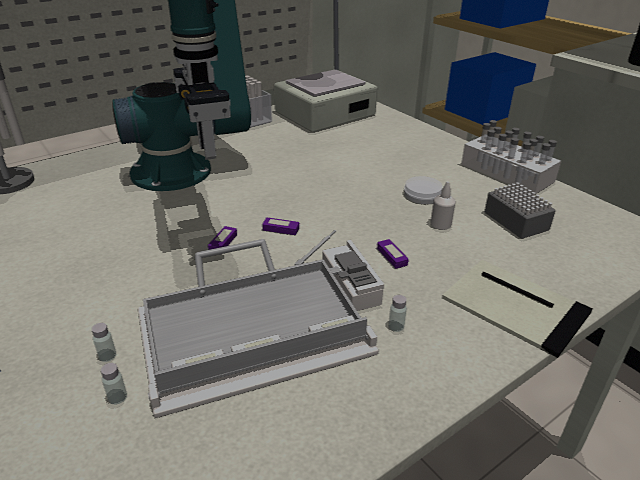

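View pics/c12.png

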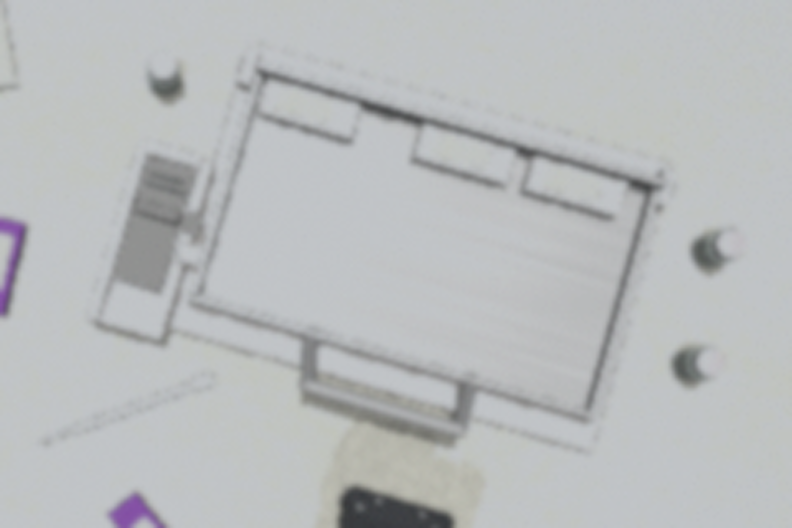

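View pics/w12.png

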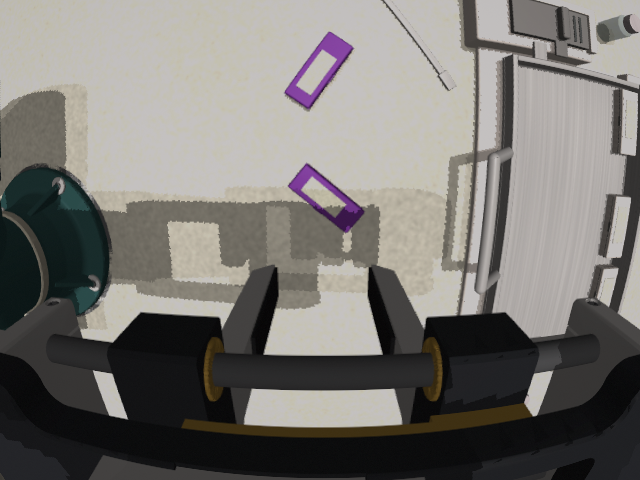

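The top crop shows three mailers in a row along the fence, with the tray back at its original outline and the lock at its far end. Now a numeric check of flushness and bystanders.

```bash
python3 - <<'E'
from h import *
t=load('t12')
T=lambda u,v:(270+u/3.3,130+v/3.3)
for a in [(262,116),(350,140),(413,158),(505,184),(522,191),(612,215)]: print('near top edge',loc(plane(t,*T(*a),.044)).round(1))
# depth-based mailer tops, both cameras
for nm in ('t12','s12'):
    c=load(nm); f,cx,cy=K(c);R,tt=RT(c); vv,uu=np.mgrid[:480,:640]; z=c['depth']; P=np.stack([(uu-cx)/f*z,(vv-cy)/f*z,z],-1).reshape(-1,3); P=((P-tt)@R)[z.ravel()>0]
    L=np.array([loc(q) for q in P[(abs(P[:,0]-.65)<.25)&(abs(P[:,1]+.1)<.3)]])
    for lo,hi in ((-160,-55),(-55,50),(55,160)):
        m=(L[:,0]>30)&(L[:,0]<91)&(L[:,1]>lo)&(L[:,1]<hi)&(L[:,2]>38)&(L[:,2]<50); print(nm,m.sum(),np.percentile(L[m],[2,50,98],axis=0).round(1).tolist() if m.sum() else '')
    m=(abs(L[:,0]+135)<25)&(abs(L[:,1])<70)&(L[:,2]>75)&(L[:,2]<105); print('handle',L[m].mean(0).round(1))
for n in ('top','scene'):
    a=load(n[0]+'12')['img'];b=load(n+'0')['img']; d=(cv2.absdiff(a,b).max(2)>50).astype(np.uint8); d=cv2.morphologyEx(d,cv2.MORPH_OPEN,np.ones((3,3)))
    k,_,st,_=cv2.connectedComponentsWithStats(d); print(n,[list(x) for x in st[1:] if x[4]>25])
E
```

```text
near top edge [ 58.9 151.3  44. ]
near top edge [60.1 78.9 44. ]
near top edge [60.4 26.9 44. ]
near top edge [ 60.9 -48.6  44. ]
near top edge [ 59.4 -63.1  44. ]
near top edge [  61.  -136.5   44. ]
t12 329 [[60.8, -159.3, 38.2], [76.0, -102.6, 42.1], [90.7, -63.8, 47.2]]
t12 312 [[61.0, -47.7, 38.3], [75.7, -10.2, 41.9], [90.7, 27.1, 47.2]]
t12 315 [[61.5, 80.2, 38.3], [76.1, 117.4, 41.8], [90.7, 155.3, 47.2]]
handle [-136.8    1.5   86.6]
s12 298 [[62.8, -140.1, 42.0], [69.2, -103.8, 44.2], [75.4, -66.5, 46.2]]
s12 272 [[62.4, -49.6, 41.8], [69.3, -12.8, 44.2], [76.1, 25.4, 46.5]]
s12 245 [[62.0, 78.6, 41.7], [68.9, 116.0, 44.1], [75.2, 154.5, 46.5]]
handle [-132.1   -2.9   86.7]
top [[np.int32(332), np.int32(278), np.int32(105), np.int32(202), np.int32(8548)], [np.int32(30), np.int32(369), np.int32(117), np.int32(111), np.int32(5999)], [np.int32(249), np.int32(418), np.int32(60), np.int32(62), np.int32(2621)], [np.int32(85), np.int32(450), np.int32(79), np.int32(30), np.int32(1538)]]
scene [[np.int32(131), np.int32(0), np.int32(88), np.int32(85), np.int32(2763)], [np.int32(173),
[... 978 characters left out ...]
12), np.int32(19), np.int32(167)], [np.int32(154), np.int32(186), np.int32(66), np.int32(70), np.int32(2696)], [np.int32(330), np.int32(246), np.int32(19), np.int32(10), np.int32(126)], [np.int32(202), np.int32(255), np.int32(22), np.int32(8), np.int32(115)], [np.int32(189), np.int32(257), np.int32(6), np.int32(9), np.int32(45)], [np.int32(339), np.int32(273), np.int32(8), np.int32(7), np.int32(42)], [np.int32(352), np.int32(278), np.int32(20), np.int32(9), np.int32(125)], [np.int32(307), np.int32(294), np.int32(25), np.int32(24), np.int32(144)], [np.int32(294), np.int32(309), np.int32(12), np.int32(11), np.int32(84)], [np.int32(192), np.int32(323), np.int32(18), np.int32(13), np.int32(81)]]
```

```bash
python3 - <<'E'
from h import *
o=robot.get_obs(); print(o['time'],o['wrist_force'].round(1),np.abs(o['qvel']).max())
print(robot.close_job())
E
```

```text
17.45 [0.5 0.1 1. ] 0.011429971752945987
the job is handed in; nothing more can be done
None
```

The job is done and handed in at about 17.5 s on the robot's clock.

**What I did:** I pushed the lock ridge 24 mm, past its click and onto its far stop. I then gripped the bar handle, lifted the tray along its arc to about 0.53 rad and held it there for over a second. I lowered it at about 0.25 rad/s until it rested, with about 8 N upward at the wrist, then opened the gripper and moved clear.

**Last checks:**
- **Lock:** the ridge moved from x −62 to x −38 mm, so it is at its far stop and the lug is uncovered.
- **Tray:** it is flat, with the handle's height and position matching the start.
- **Mailers:** all three lie in one row, parallel to the fence. Their near edges agree to within about 2 mm, and there are gaps between neighbours.
- **Other things on the bench:** comparing images from before and after showed no change at the vials, dropper, dish, forceps or purple look-alikes.

**Disagreement:** the near edges measured x 60 to 61 mm from the top camera and 62 to 63 mm from the scene camera, where flush would be 64. The offset is the same for all three, and the two cameras also differ from each other by about 4 to 5 mm on the unmoved handle. I put it down to calibration rather than a gap at the fence.

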